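Set up the pudding water bath

TASK

Lift every steel pudding cup up and off the cup rail and set it gently, upright, on the floor of the tin on the hob. Take the clip-on thermometer from its stand and clip it over any edge of the tin, pushed well down on the rim; once all cups are in and the thermometer is on, throw the toggle switch fully over to turn the hob on. Leave the jar, rolling board, pot lid and tongs where they are, and keep the tin on the hob.

Things in the scene. Friction and masses are not known exactly. Their poses are not given: they have to be found in the camera images.
- cup1: Pudding cup, red tab; any cup may be absent. All cups alike: steel, rim 52 mm, foot 44 mm across, 45 mm high, 0.12 kg; origin under its centre, z up. 16 mm wide strap up its -x side (x = -26 mm), to z = 84 mm, then bent over as a hook (see cup2). Above the hook an upright plastic grip tab at x = y = 0, 10 mm thick in x, 16 mm wide in y, from 94 to 132 mm above the origin.
- cup2: Pudding cup like cup1, yellow tab. The hook is an inverted V, 16 mm wide in y; its inner apex, where the rail bar lies (along the cup's y), is 92 mm above the origin at x = 0; it ends in a lip on the +x side (x = 15 to 18 mm, lip bottom at 76 mm). The slot opens downward.
- cup3: Pudding cup like cup1, blue tab. To unhook any cup: raise it about 25 mm (the lip clears the bar after 16 mm, the cup's rim meets the bar after 36 mm), draw it at least 40 mm towards its -x, then lift freely.
- cup4: Pudding cup like cup1, white tab. Hanging cups are nearly upright, their origins 49 mm above the counter.
- cup5: Pudding cup like cup1, orange tab.
- rail: Fixed cup rail: a level steel bar 10 mm thick, 360 mm long along its y, axis 135 mm above the counter, on two 14 mm posts at y = +-180 mm with round feet 70 mm across. Origin on the counter under the middle of the bar. Cups hang on it at about y = -140, -70, 0, 70 or 140 mm, their x axes along the rail's x.
- hob: Fixed black glass hob, 350 (x) x 300 (y) x 8 mm; origin at the centre of its underside.
- tin: Loose open rectangular aluminium tin, 270 (x) x 210 (y) x 50 mm high outside, walls and floor 4 mm thick, 0.8 kg, standing on the hob; origin at the centre of its underside. It may be knocked a few centimetres aside on the hob during the work.
- stand: Fixed thermometer stand: wooden block 90 (x) x 80 (y) x 10 mm with an upright steel fin along x, 70 mm long, 4 mm thick, top edge 50 mm above the counter; origin at the centre of its underside. At the start the thermometer clip sits astride the fin.
- clip: Loose clip-on thermometer, 0.055 kg, a sprung clip like a clothes peg, 16 mm wide in x, 80 mm high, jaws down: black half on the -y side (30 mm dial, 5 mm thick, on its outer face), red half on +y. This pose is the black half's: origin midway between the jaw ends when closed on a 4 mm edge, z up to the handles. Jaws are 5 mm thick.
- clip_pivot (a point): Centre of the clip's pivot pin, 38 mm above the clip's origin; midway between the halves however far it is open. The pin (radius 4 mm) is the roof: an edge goes in at most 34 mm. Two handles rise from the pivot and spread to 44 mm over their outer faces at their ends, 42 mm above the pivot.
- clip_tip (a point): Point 8 mm above the clip's origin, fixed to the black half: midway between the jaws near their ends when clipped on.
- clip_jaw (a joint): Angle between the clip's halves: 0 on a 4 mm edge, 0.6 at the stop. Squeeze the handle ends along y (about 10 N) to about 20 mm outer width: the jaw ends stand 27 mm apart and each half tilts 0.3 rad. Let go and the jaws shut with about 6 N.
- switch (a joint): Toggle switch that turns the hob on: 0 = off (its lever leans to the base's -x), 1.0 = fully on (leans as far to the base's +x). It stays where it is left; about 1 to 2 N at the tip moves it.
- switch_base: Fixed switch base plate/box 70 (x) x 50 (y) x 25 mm, origin at the centre of its underside; the lever's hinge lies 22 mm above it, along y.
- switch_tip (a point): Centre of the 26 mm ball at the end of the 60 mm lever, about 75 mm above the counter at both ends of its swing; it travels 58 mm along the base's +x from off to on.
- jar: Bystander: pink plastic jar with a twist cap, 84 mm across, 120 mm high; origin under its centre.
- chakla: Bystander: round wooden rolling board (chakla), 180 mm across, 35 mm high; origin under its centre.
- pot_lid: Bystander: aluminium pot lid, 150 mm across, 34 mm high with its knob; origin under its centre.
- chimta: Bystander: steel tongs (chimta), 240 mm long along x, 6 mm thick, lying flat; origin under the middle.
Things that resemble listed ones, but are neither listed nor needed, are in the scene too. Leave any green or pink look-alike of the cup3 alone. What is shaped like the cup5 but green or pink is not meant.

How it is judged:
On the way, in this order (a step that is already met when the one before it is completed fails the run):
1. every cup present stands upright on the tin's floor and the thermometer is clipped on the tin's rim and let go (x of cup1 in the frame of tin between -0.115 and 0.115 m and y of cup1 in the frame of tin between -0.085 and 0.085 m and z of each of cup1, cup2, cup3, cup4, cup5 in the frame of tin below 0.011 m and angle between each of cup1, cup2, cup3, cup4, cup5's own z axis and vertical below 0.15 rad and x of cup2 in the frame of tin between -0.115 and 0.115 m and y of cup2 in the frame of tin between -0.085 and 0.085 m and x of cup3 in the frame of tin between -0.115 and 0.115 m and y of cup3 in the frame of tin between -0.085 and 0.085 m and x of cup4 in the frame of tin between -0.115 and 0.115 m and y of cup4 in the frame of tin between -0.085 and 0.085 m and x of cup5 in the frame of tin between -0.115 and 0.115 m and y of cup5 in the frame of tin between -0.085 and 0.085 m and ((x of clip_tip in the frame of tin between 0.127 and 0.139 m and y of clip_tip in the frame of tin between -0.09 and 0.09 m) or (x of clip_tip in the frame of tin between -0.139 and -0.127 m and y of clip_tip in the frame of tin between -0.09 and 0.09 m) or (y of clip_tip in the frame of tin between 0.097 and 0.109 m and x of clip_tip in the frame of tin between -0.12 and 0.12 m) or (y of clip_tip in the frame of tin between -0.109 and -0.097 m and x of clip_tip in the frame of tin between -0.12 and 0.12 m)) and z of clip_tip in the frame of tin below 0.04 m and angle between clip's own z axis and vertical below 0.25 rad), for 0.3 s.
2. then the switch is thrown on (value of joint switch above 0.8 rad), for 0.2 s.
At the end, for the whole second after the job is handed in: Cups present stand inside the tin on its floor (within 7 mm, tilt under 0.15 rad); the clip straddles a tin wall (jaws within 6 mm of its mid-plane, 10 mm or more below the rim, tilt under 0.25); switch past 0.8; tin flat on the hob; all at rest (all of step 1 and x of tin in the frame of hob between -0.11 and 0.11 m and y of tin in the frame of hob between -0.1 and 0.1 m and angle between tin's own z axis and vertical below 0.05 rad and height (world z) of tin below 0.014 m and value of joint switch above 0.8 rad and linear speed of each of cup1, cup2, cup3, cup4, cup5, tin, clip below 0.04 m/s); the robot touches nothing.
It fails at once if the jar, rolling board, pot lid or tongs are moved by more than 30 mm (distance of any of jar, chakla, pot_lid, chimta from where it was at the start of the episode above 0.03 m).
It fails at once if a cup is dropped or thrown into the tin (over 0.8 m/s below its rim) ((x of cup1 in the frame of tin between -0.13 and 0.13 m and y of cup1 in the frame of tin between -0.1 and 0.1 m and z of cup1 in the frame of tin below 0.05 m and linear speed of cup1 above 0.8 m/s) or (x of cup2 in the frame of tin between -0.13 and 0.13 m and y of cup2 in the frame of tin between -0.1 and 0.1 m and z of cup2 in the frame of tin below 0.05 m and linear speed of cup2 above 0.8 m/s) or (x of cup3 in the frame of tin between -0.13 and 0.13 m and y of cup3 in the frame of tin between -0.1 and 0.1 m and z of cup3 in the frame of tin below 0.05 m and linear speed of cup3 above 0.8 m/s) or (x of cup4 in the frame of tin between -0.13 and 0.13 m and y of cup4 in the frame of tin between -0.1 and 0.1 m and z of cup4 in the frame of tin below 0.05 m and linear speed of cup4 above 0.8 m/s) or (x of cup5 in the frame of tin between -0.13 and 0.13 m and y of cup5 in the frame of tin between -0.1 and 0.1 m and z of cup5 in the frame of tin below 0.05 m and linear speed of cup5 above 0.8 m/s)).
Of cup1, cup2, cup3, cup4, cup5 only 2 to 4 are there at a start; the rules pass over those that are not, and their reading is None.
At some moment in a run one of tin may be knocked a few centimetres aside while the robot is not near it.
It also fails if it takes over 210 s, if anything falls off the work surface, if the arm or the gripper's body presses on something with over 40 N, if the wrist force passes 120 N, or if a joint passes its speed limit or range.

ROBOT

A 6-joint arm with a two-finger parallel gripper is mounted at the origin on the work surface. World frame = base frame: x ahead of the robot, y to its left, z up, the work surface at z = 0. Lengths are in m, angles in rad, forces in N, time in s.
With the tool pointing down it reaches from about 0.275 to 0.85 m from the base axis. Payload 19 kg.
Tool frame: the origin (TCP) lies midway between the tips of the shut fingers; the grasp point (between the pads) lies hold_point_z behind it (hold_point_z is the distance from the TCP to the grasp point, in m); z points along the fingers, y is the line along which they close (so a half turn about z gives the same grasp; the last joint's range is limited). The gripper opens to 85 mm and grips with 20 to 120 N. Pads are 22 mm wide; open, the fingers measure 114 mm over their backs; the gripper's body (76 mm by 85 mm) begins 54 mm behind the grasp point. The pads swing forward as they close: fully open they stand 13 mm farther back than shut.
Start: joints at [1.034, 0.15, 1.437, -0, 1.554, -0.134], TCP at [0.225, 0.529, 0.231] pointing down, gripper open.
Joint ranges: [-2.8, 2.8], [-0.68, 2.1], [0.12, 2.68], [-1.39, 4.53], [0.16, 2.79], [-2.81, 2.81]. Speed limits (rad/s): [1.89, 1.89, 2.22, 3.01, 3.01, 3.01].

INTERFACE

Orientations are given as [roll, pitch, yaw] about the fixed x, y, z axes, in that order (R = Rz(yaw) Ry(pitch) Rx(roll)).
In Python, from plant import * gives the robot as it stands.
- The arm moves only by the shell command python3 -m jog 'ROWS' [FORCE]. ROWS is JSON, a list of rows, each an object with "gripper": the opening, from 0 (shut) to 1 (fully open); "translation": the shift along the tool's x, y, z in mm, a list of three; "spin": the turn about the tool's z in degrees. A call has 1 to 10 rows; each row shifts and turns the commanded pose from where the row before left it, along the tool's axes as they then stand; what a row does not reach is not made up. A row lasts 1/8 s, in which the tool goes at most 62.5 mm and 10.7 degrees, less where a joint would pass 70% of its speed; a pose out of reach is approached as far as the arm can. A call is refused whole if a number of a shift passes 62.5 or a number of a turn 10.7, either way. A call with a gripper value outside its range is refused whole. The fingers move at their own pace and stop on an object; FORCE is the grip in N (left out, the last holds). Time passes only in rows, so rows that do not move let the fingers close. It gives the time, the measured TCP pose, the force, the opening and the grip force at its end, in the units of the state.
- get_state(): the state, without advancing time (a new reading comes with each control period).
- camera(name): name is "side" or "top" or "wrist"; returns a dict with "img" (480x640x3 uint8, blue, green, red), "K" (3x3 intrinsics, pixels), "R" (3x3) and "t" (3): a world point X has camera coordinates R X + t. Camera axes: x right, y down, z forward; pixel columns grow to the right and rows downward; lengths in m; the calibration is good to about 2 mm. A picture is of the moment at which its call begins. There is no depth.
- job_done(): hands the job in; it is judged then, once.
The state is a dict: "t": time; "joint_positions": joint angles; "joint_vel": joint speeds; "effort": joint torques, N m; "eef_pos": TCP position; "eef_rot": TCP orientation; "force": force on the tool from outside, world axes, zero at the start; "torque": the same for the moment, N m; "grip_width": finger opening in m; "gripper_force": force on a finger pad.
Only numpy, scipy, OpenCV 4.12 (cv2) and the standard library are available. Lean on these libraries where they do the work, as an engineer would, in place of code of your own. Each camera call takes 0.05 s, during which the arm holds its last target. There are 200 camera calls.

## Working session

There is one attempt and no reset: what is moved stays moved. The work goes in short steps, Python scripts to look and compute and a shell command to move; the robot and the scene stay as the last step left them, time stands still between calls to the robot, and variables do not carry over. Pictures are saved under pics/ and viewed, at most 14 in all, crops included, and the job is handed in when it is done.

```bash
mkdir -p pics; ls; python3 - <<'E'
from plant import *
import cv2
s=get_state(); print({k:s[k] for k in('t','eef_pos','eef_rot','grip_width','force')})
try: print(hold_point_z)
except Exception as e: print(e)
for n in('top','side'):
    c=camera(n); cv2.imwrite(f'pics/{n}0.png',c['img']); print(n,c['K'],c['R'],c['t'])
E
```

```text
pics
{'t': 0.0, 'eef_pos': array([0.2253005 , 0.52876722, 0.23068555]), 'eef_rot': array([-3.14041838e+00, -1.41948359e-04,  2.73877676e+00]), 'grip_width': 0.0854691730730711, 'force': array([0.77295836, 0.22175876, 0.17733979])}
0.0187
top [[604.61289055   0.         317.26905309]
 [  0.         604.61289055 250.69991508]
 [  0.           0.           1.        ]] [[ 0.00327848 -0.99993743 -0.01069484]
 [-0.9928863  -0.00198206 -0.11904984]
 [ 0.1190212   0.01100907 -0.99283068]] [-3.48996024e-04  5.57049901e-01  1.49454544e+00]
side [[467.2965938    0.         316.39222259]
 [  0.         467.2965938  250.10438338]
 [  0.           0.           1.        ]] [[ 0.99416154 -0.10773567  0.00598849]
 [-0.06536946 -0.64551258 -0.760947  ]
 [ 0.08584678  0.75611278 -0.64878641]] [-0.54679654  0.10557032  1.20053393]
```

View pics/top0.png

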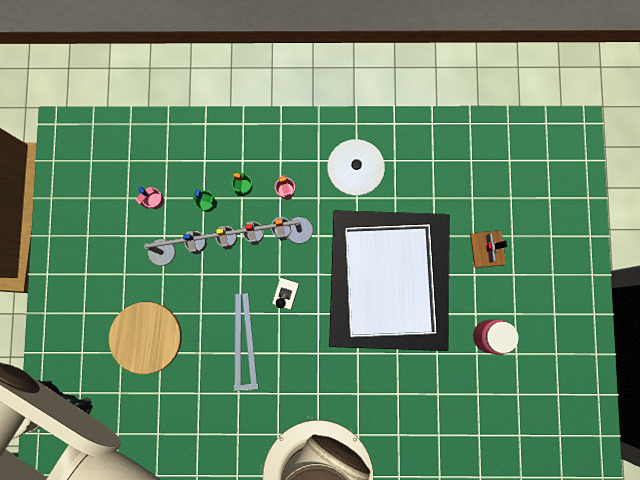

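View pics/side0.png

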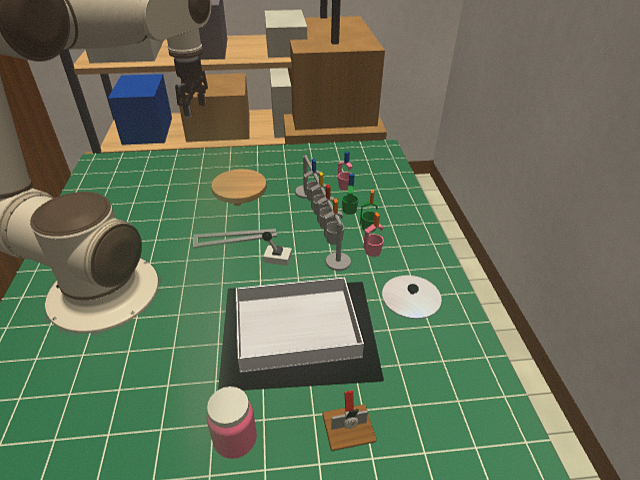

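The top view shows the rail from (150,247) to (300,228), with blue, yellow, red and orange cups. The tin is at (390,280), the clip stand at (489,248), the switch at (285,294) and the jar at (497,337). I'll enlarge these.

```bash
python3 - <<'E'
import cv2,numpy as np
t=cv2.imread('pics/top0.png');s=cv2.imread('pics/side0.png')
def crop(i,x,y,w,h,f): return cv2.resize(i[y:y+h,x:x+w],None,fx=f,fy=f,interpolation=cv2.INTER_CUBIC)
o=np.zeros((600,800,3),np.uint8)
a=crop(t,140,205,180,60,4.4); o[:264,:792]=a        # top rail
b=crop(s,290,145,100,130,2.5); o[270:595,:250]=b     # side rail
c=crop(t,455,220,65,60,4); o[270:510,255:515]=c
d=crop(s,315,385,68,70,4); o[270:550,520:792]=d
cv2.imwrite('pics/c1.png',o)
o=np.zeros((600,800,3),np.uint8)
a=crop(t,320,200,140,160,3.5);o[:560,:490]=a
b=crop(t,262,270,50,50,6); o[:300,495:795]=b
b=crop(s,250,220,50,50,6); o[300:600,495:795]=b
cv2.imwrite('pics/c2.png',o)
E
```

```text
(no output)
```

View pics/c1.png

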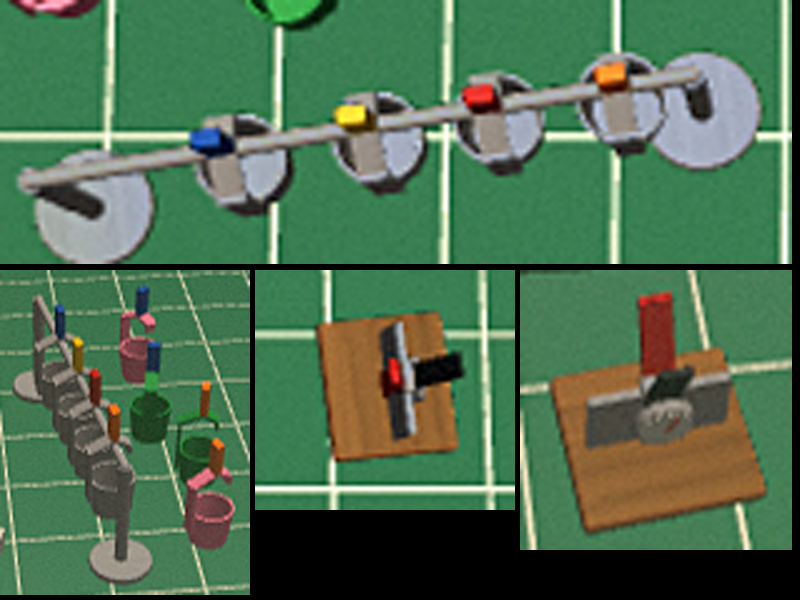

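View pics/c2.png

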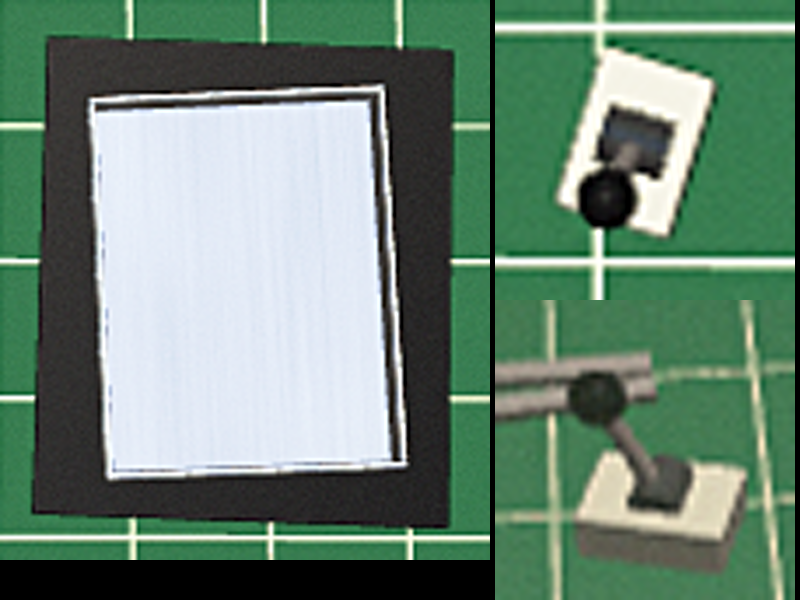

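The crops show each cup's strap on the robot side of the rail, so -x points towards the robot. The clip's red handle is on the left in the top view, and the dial faces -y. The lever's ball leans towards the robot. Next I triangulate.

```bash
cat > h.py <<'E'
import numpy as np, cv2
from plant import *
def cam(n):
    c=camera(n); return c
def ray(c,p):
    d=c['R'].T@(np.linalg.inv(c['K'])@[p[0],p[1],1]); return -c['R'].T@c['t'], d/np.linalg.norm(d)
def plane(c,p,z):
    o,d=ray(c,p); return o+d*(z-o[2])/d[2]
def tri(*cp):
    A=np.zeros((3,3));b=np.zeros(3);rs=[ray(c,p) for c,p in cp]
    for o,d in rs:
        P=np.eye(3)-np.outer(d,d);A+=P;b+=P@o
    x=np.linalg.solve(A,b); return x,max(np.linalg.norm((np.eye(3)-np.outer(d,d))@(x-o)) for o,d in rs)
def proj(c,X):
    q=c['K']@(c['R']@np.asarray(X)+c['t']); return q[:2]/q[2]
def rel(target,yaw=None):
    "tool-frame shift mm to bring TCP to target, spin deg"
    s=get_state(); r,p,y=s['eef_rot']
    from scipy.spatial.transform import Rotation as Ro
    R=Ro.from_euler('xyz',s['eef_rot']).as_matrix()
    d=R.T@(np.asarray(target)-s['eef_pos'])*1000
    sp=None
    if yaw is not None:
        sp=-np.degrees(yaw-y); sp=(sp+90)%180-90
    return d.round(1),sp
E
python3 - <<'E'
from h import *
np.set_printoptions(precision=4,suppress=True)
T=cam('top');S=cam('side')
t={'blue':(188,237),'yel':(219.5,231.6),'red':(249.3,227),'ora':(278.6,222.3),'railL':(145.7,245.9),'railR':(298.4,222),'redH':(489.5,247),'blkH':(505,243.75),'sw':(280.7,303.3)}
s={'blue':(314,165.8),'yel':(321.6,178.6),'red':(328.4,191.8),'ora':(335.6,205),'railL':(304.8,157),'railR':(340,225),'redH':(348.75,391.75),'blkH':(353,412.5),'sw':(267,236.2)}
for k in t: print(k,*tri((T,t[k]),(S,s[k])))
cs=[plane(T,(320+u/3.5,200+v/3.5),.058) for u,v in((90,98),(383,87),(407,465),(108,478))]
print('tin',*[c[:2] for c in cs],np.mean(cs,0)[:2]); e=cs[0]-cs[3];print('yaw',np.arctan2(e[1],e[0]));e=cs[1]-cs[2];print(np.arctan2(e[1],e[0]))
cs=[plane(T,(320+u/3.5,200+v/3.5),.008) for u,v in((48,38),(454,51),(448,527),(33,513))]
print('hob',np.mean(cs,0)[:2])
cs=[plane(T,(262+(u-495)/6,270+v/6),.025) for u,v in((607,48),(714,85),(668,237),(560,203))]
e=cs[0]-cs[3];print('sw',np.mean(cs,0)[:2],np.arctan2(e[1],e[0]))
cs=[plane(T,(455+(u-255)/4,220+(v-270)/4),.01) for u,v in((320,326),(440,314),(456,449),(335,460))]
e=cs[0]-cs[3];print('stand',np.mean(cs,0)[:2],np.arctan2(e[1],e[0]))
for u,v in((395,325),(405,435)): print('fin',plane(T,(455+(u-255)/4,220+(v-270)/4),.05))
print('jar',plane(T,(502,337),.12))
W=cam('wrist');print(W['K'][0],-W['R'].T@W['t'],W['R'])
E
```

```text
blue [0.574  0.3008 0.1598] 0.0005826217037391101
yel [0.5873 0.2275 0.1603] 0.001159866996324032
red [0.598  0.1581 0.1608] 0.0009497855097669812
ora [0.6083 0.0897 0.1642] 0.0006508946117538845
railL [0.5564 0.4075 0.1306] 0.00030170150809642195
railR [0.6145 0.0451 0.1324] 0.000691378602760167
redH [ 0.5623 -0.4161  0.0955] 0.002822198089585281
blkH [ 0.5675 -0.4553  0.0896] 0.0006717220866590101
sw [0.4243 0.0893 0.0754] 0.0014036539863720055
tin [ 0.6113 -0.07  ] [ 0.6195 -0.2786] [ 0.3527 -0.2903] [ 0.343  -0.0819] [ 0.4816 -0.1802]
yaw 0.04445241668450669
0.04380607550008758
hob [ 0.4859 -0.1848]
sw [0.4484 0.0804] -0.28429279469288105
stand [ 0.5644 -0.4359] 0.0833357787622264
fin [ 0.5986 -0.4307  0.05  ]
fin [ 0.5295 -0.4348  0.05  ]
jar [ 0.3446 -0.4318  0.12  ]
[405.5664   0.     323.2702] [0.1534 0.5595 0.3735] [[ 0.3921  0.9199 -0.0011]
 [ 0.877  -0.3735  0.3023]
 [ 0.2777 -0.1195 -0.9532]]
```

Triangulation is consistent: tab heights are about 0.16 and the rail yaw is 0.16. I'll spin to the rail frame and move over the orange tab. After the spin, tool x is along rail +y and tool y along rail +x.

```bash
python3 -m jog '[{"gripper":0.6,"translation":[0,0,0],"spin":9.6},{"gripper":0.6,"translation":[0,0,0],"spin":9.6},{"gripper":0.6,"translation":[0,0,0],"spin":9.6},{"gripper":0.6,"translation":[0,0,0],"spin":9.6},{"gripper":0.6,"translation":[0,0,0],"spin":9.6},{"gripper":0.6,"translation":[0,0,0],"spin":9.8}]' 40
python3 -m jog '[{"gripper":0.6,"translation":[-40,25,0],"spin":0},{"gripper":0.6,"translation":[-50,31,0],"spin":0},{"gripper":0.6,"translation":[-50,31,0],"spin":0},{"gripper":0.6,"translation":[-50,31,0],"spin":0},{"gripper":0.6,"translation":[-50,31,0],"spin":0},{"gripper":0.6,"translation":[-50,31,0],"spin":0},{"gripper":0.6,"translation":[-50,31,0],"spin":0},{"gripper":0.6,"translation":[-50,31,0],"spin":0},{"gripper":0.6,"translation":[-50,31,0],"spin":0}]'
python3 -m jog '[{"gripper":0.6,"translation":[-30,16,0],"spin":0},{"gripper":0.6,"translation":[0,0,0],"spin":0}]'
python3 -c "
from h import *
print(rel((.6083,.0897,.150),1.730))
c=cam('wrist');cv2.imwrite('pics/w1.png',c['img']);print(proj(c,(.6083,.0897,.181)))"
```

```text
t: 1.0
eef_pos: [0.2254, 0.5289, 0.2312]
eef_rot: [-3.141, 0.0, 1.724]
force: [0.1, -0.2, 0.6]
grip_width: 0.0514
gripper_force: 0.0
t: 2.12
eef_pos: [0.5657, 0.1361, 0.2313]
eef_rot: [3.141, -0.0, 1.73]
force: [0.4, 0.6, -0.3]
grip_width: 0.0517
gripper_force: 0.0
t: 2.38
eef_pos: [0.5863, 0.1087, 0.2306]
eef_rot: [-3.141, 0.0, 1.727]
force: [-0.5, 1.3, 0.1]
grip_width: 0.0515
gripper_force: 0.0
(array([-22.1,  18.9,  80.5]), np.float64(-0.1630134420549325))
[360.68067381 316.80956206]
```

View pics/w1.png

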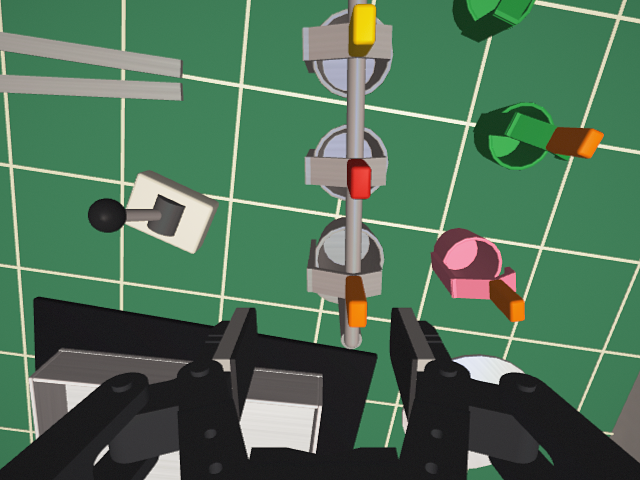

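The wrist view agrees: the orange tab top is at (357,314), against a predicted (361,317). Now I grasp it, raise it 25 mm, draw it back 60 mm and lift.

```bash
python3 -m jog '[{"gripper":0.6,"translation":[-22,18,0],"spin":0},{"gripper":0.6,"translation":[0,0,0],"spin":0},{"gripper":0.6,"translation":[0,0,40],"spin":0},{"gripper":0.6,"translation":[0,0,40],"spin":0},{"gripper":0.6,"translation":[0,0,0],"spin":0},{"gripper":0,"translation":[0,0,0],"spin":0},{"gripper":0,"translation":[0,0,0],"spin":0},{"gripper":0,"translation":[0,0,0],"spin":0},{"gripper":0,"translation":[0,0,0],"spin":0}]' 40
python3 -m jog '[{"gripper":0,"translation":[0,0,0],"spin":0},{"gripper":0,"translation":[0,0,-9],"spin":0},{"gripper":0,"translation":[0,0,-9],"spin":0},{"gripper":0,"translation":[0,0,-8],"spin":0},{"gripper":0,"translation":[0,0,0],"spin":0},{"gripper":0,"translation":[0,-20,0],"spin":0},{"gripper":0,"translation":[0,-20,0],"spin":0},{"gripper":0,"translation":[0,-25,0],"spin":0},{"gripper":0,"translation":[0,0,-30],"spin":0},{"gripper":0,"translation":[0,0,-40],"spin":0}]'
```

```text
t: 3.55
eef_pos: [0.6071, 0.092, 0.1531]
eef_rot: [3.139, 0.0, 1.73]
force: [-0.6, 0.5, 7.1]
grip_width: 0.0094
gripper_force: 40.7
t: 4.8
eef_pos: [0.5417, 0.0815, 0.2474]
eef_rot: [-3.14, -0.0, 1.73]
force: [1.0, 0.4, -0.3]
grip_width: 0.0093
gripper_force: 39.5
```

The cup is gripped at 9.3 mm. Now I measure the tin and check the cup in hand from the side.

```bash
cat > tin.py <<'E'
from h import *
def tin(T=None,dbg=False):
    T=T or cam('top'); g=cv2.cvtColor(T['img'],cv2.COLOR_BGR2HSV)
    m=((g[...,1]<70)&(g[...,2]>105)).astype(np.uint8); m[:, :325]=0;m[:,455:]=0;m[:205]=0;m[360:]=0
    m=cv2.morphologyEx(m,cv2.MORPH_CLOSE,np.ones((9,9)))
    c=max(cv2.findContours(m,0,2)[0],key=cv2.contourArea)
    P=np.array([plane(T,p[0],.058)[:2] for p in c],np.float32)
    (x,y),(w,h),a=cv2.minAreaRect(P*1000); a=(a+45)%90-45
    return np.array([x,y])/1000,(w,h),np.radians(a)
def place(tx,ty):
    c,wh,a=tin(); print('tin',c,wh,a)
    return c+np.array([[np.cos(a),-np.sin(a)],[np.sin(a),np.cos(a)]])@[tx,ty]
E
python3 - <<'E'
from tin import *
p=place(.06,-.04);print(p,rel((*p,.25),1.73))
c=cam('side');cv2.imwrite('pics/s1.png',np.hstack([cv2.resize(c['img'][110:310,230:430],None,fx=2.5,fy=2.5)]))
E
```

```text
tin [ 0.48228906 -0.17855096] (271.3280029296875, 211.11505126953125) 0.04285421923030723
[ 0.54394762 -0.21594377] (array([-293.8,  -46.4,    3.5]), np.float64(-0.002863665266701787))
```

View pics/s1.png

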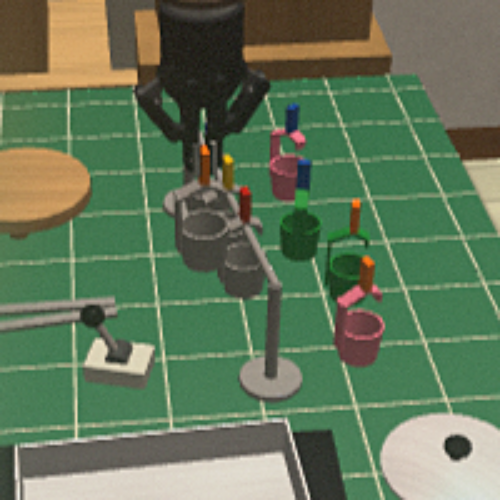

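The orange cup is off the rail, and the tin detector gives 271x211 mm, matching the spec. I carry it over and lower it.

```bash
python3 -m jog '[{"gripper":0,"translation":[-30,-6,0],"spin":0},{"gripper":0,"translation":[-48,-8,0],"spin":0},{"gripper":0,"translation":[-48,-8,0],"spin":0},{"gripper":0,"translation":[-48,-8,0],"spin":0},{"gripper":0,"translation":[-48,-8,0],"spin":0},{"gripper":0,"translation":[-48,-8,0],"spin":0},{"gripper":0,"translation":[-24,0,0],"spin":0},{"gripper":0,"translation":[0,0,40],"spin":0},{"gripper":0,"translation":[0,0,40],"spin":0},{"gripper":0,"translation":[0,0,25],"spin":0}]'
python3 -m jog '[{"gripper":0,"translation":[0,0,10],"spin":0},{"gripper":0,"translation":[0,0,5],"spin":0},{"gripper":0,"translation":[0,0,2],"spin":0},{"gripper":0,"translation":[0,0,0],"spin":0}]'
python3 -c "
from h import *
print(rel((.544,-.216,.1165)))"
```

```text
t: 6.15
eef_pos: [0.543, -0.2153, 0.1398]
eef_rot: [-3.14, -0.002, 1.73]
force: [-0.1, 0.2, -0.6]
grip_width: 0.0091
gripper_force: 39.5
t: 6.65
eef_pos: [0.5438, -0.2161, 0.126]
eef_rot: [3.141, 0.001, 1.73]
force: [-0.2, 0.7, -1.3]
grip_width: 0.0091
gripper_force: 39.5
(array([0.1, 0.2, 9.5]), None)
```

```bash
python3 -m jog '[{"gripper":0,"translation":[0,0,3],"spin":0},{"gripper":0,"translation":[0,0,2],"spin":0},{"gripper":0,"translation":[0,0,1],"spin":0},{"gripper":0,"translation":[0,0,0],"spin":0}]'
python3 -m jog '[{"gripper":0,"translation":[0,0,1],"spin":0},{"gripper":0,"translation":[0,0,1],"spin":0},{"gripper":0,"translation":[0,0,0],"spin":0}]'
python3 -m jog '[{"gripper":0,"translation":[0,0,1],"spin":0},{"gripper":0,"translation":[0,0,1],"spin":0},{"gripper":0,"translation":[0,0,0],"spin":0}]'
```

```text
t: 7.15
eef_pos: [0.5435, -0.2161, 0.1192]
eef_rot: [-3.141, 0.0, 1.73]
force: [-0.3, -0.5, -1.5]
grip_width: 0.0091
gripper_force: 39.5
t: 7.52
eef_pos: [0.5435, -0.216, 0.1172]
eef_rot: [-3.141, -0.0, 1.73]
force: [-0.5, -0.6, -1.1]
grip_width: 0.0092
gripper_force: 39.5
t: 7.9
eef_pos: [0.5439, -0.2162, 0.1166]
eef_rot: [3.14, 0.001, 1.73]
force: [-3.4, 2.5, 13.4]
grip_width: 0.0091
gripper_force: 41.7
```

Contact came at TCP z 0.1166. I release and go to red.

```bash
python3 -m jog '[{"gripper":0,"translation":[0,0,-0.5],"spin":0},{"gripper":0.5,"translation":[0,0,0],"spin":0},{"gripper":0.5,"translation":[0,0,0],"spin":0},{"gripper":0.5,"translation":[0,0,0],"spin":0},{"gripper":0.5,"translation":[0,0,-25],"spin":0},{"gripper":0.5,"translation":[0,0,-45],"spin":0},{"gripper":0.6,"translation":[0,0,-45],"spin":0},{"gripper":0.6,"translation":[40,12,0],"spin":0},{"gripper":0.6,"translation":[48,15,0],"spin":0},{"gripper":0.6,"translation":[48,15,0],"spin":0}]'
python3 -m jog '[{"gripper":0.6,"translation":[48,15,0],"spin":0},{"gripper":0.6,"translation":[48,15,0],"spin":0},{"gripper":0.6,"translation":[48,15,0],"spin":0},{"gripper":0.6,"translation":[48,15,0],"spin":0},{"gripper":0.6,"translation":[30,8,0],"spin":0},{"gripper":0.6,"translation":[0,0,0],"spin":0}]'
python3 -c "
from h import *
print(rel((.598,.1581,.153),1.730))
c=cam('wrist');cv2.imwrite('pics/w2.png',c['img']);print(proj(c,(.598,.1581,.181)))
c=cam('top');cv2.imwrite('pics/t2.png',c['img'][190:370,310:470].repeat(3,0).repeat(3,1))"
```

```text
t: 9.15
eef_pos: [0.5635, -0.0738, 0.2308]
eef_rot: [3.141, 0.0, 1.729]
force: [1.0, -0.9, 0.0]
grip_width: 0.0512
gripper_force: 0.0
t: 9.9
eef_pos: [0.5953, 0.1568, 0.2304]
eef_rot: [-3.141, -0.0, 1.733]
force: [0.2, -1.3, -0.5]
grip_width: 0.0511
gripper_force: 0.0
(array([ 0.9,  3. , 77.4]), np.float64(0.1465637554866106))
[330.65096149 276.26655658]
```

View pics/w2.png

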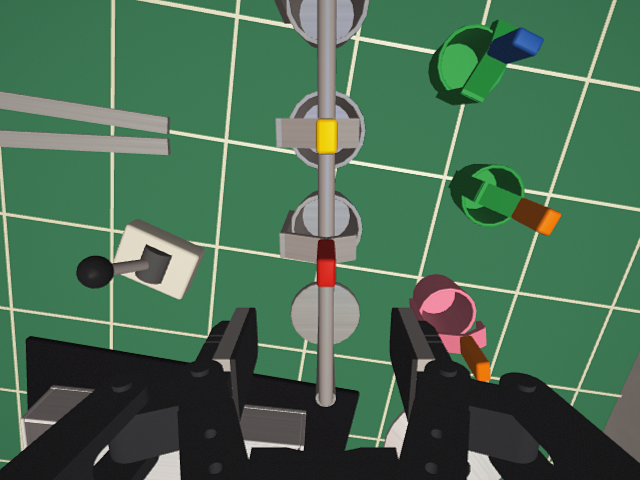

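View pics/t2.png

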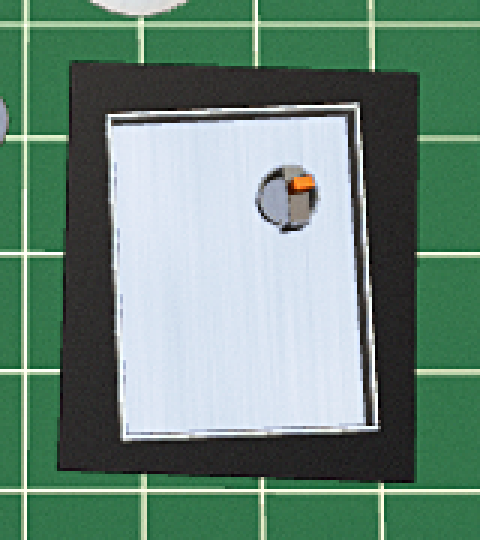

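The orange cup stands upright in the tin. The red tab top is at (327,275), within 2 mm of prediction, so I pick red the same way.

```bash
python3 -m jog '[{"gripper":0.6,"translation":[1,1.5,37.5],"spin":0},{"gripper":0.6,"translation":[0,0,40],"spin":0},{"gripper":0.6,"translation":[0,0,0],"spin":0},{"gripper":0,"translation":[0,0,0],"spin":0},{"gripper":0,"translation":[0,0,0],"spin":0},{"gripper":0,"translation":[0,0,0],"spin":0},{"gripper":0,"translation":[0,0,0],"spin":0},{"gripper":0,"translation":[0,0,0],"spin":0}]' 40
python3 -m jog '[{"gripper":0,"translation":[0,0,-9],"spin":0},{"gripper":0,"translation":[0,0,-9],"spin":0},{"gripper":0,"translation":[0,0,-8],"spin":0},{"gripper":0,"translation":[0,0,0],"spin":0},{"gripper":0,"translation":[0,-20,0],"spin":0},{"gripper":0,"translation":[0,-20,0],"spin":0},{"gripper":0,"translation":[0,-25,0],"spin":0},{"gripper":0,"translation":[0,0,-30],"spin":0},{"gripper":0,"translation":[0,0,-40],"spin":0},{"gripper":0,"translation":[0,0,0],"spin":0}]'
python3 - <<'E'
from tin import *
p=place(.06,.045);print(p,rel((*p,.116),1.73))
E
```

```text
t: 11.0
eef_pos: [0.597, 0.156, 0.1551]
eef_rot: [3.14, 0.0, 1.73]
force: [-3.7, -1.3, 8.0]
grip_width: 0.0093
gripper_force: 40.7
t: 12.25
eef_pos: [0.5334, 0.1459, 0.2521]
eef_rot: [3.137, 0.0, 1.73]
force: [0.7, 0.0, -2.0]
grip_width: 0.009
gripper_force: 39.7
tin [ 0.48228864 -0.17854999] (271.3273620605469, 211.1148223876953) 0.04286267060557903
[ 0.5403053  -0.13102035] (array([-274.5,  -36.7,  134. ]), np.float64(0.0012298671710340159))
```

```bash
python3 -m jog '[{"gripper":0,"translation":[-30,-6,0],"spin":0},{"gripper":0,"translation":[-48,-8,0],"spin":0},{"gripper":0,"translation":[-48,-8,0],"spin":0},{"gripper":0,"translation":[-48,-8,0],"spin":0},{"gripper":0,"translation":[-48,-6.5,0],"spin":0},{"gripper":0,"translation":[-48,0,0],"spin":0},{"gripper":0,"translation":[-4.5,0,0],"spin":0},{"gripper":0,"translation":[0,0,50],"spin":0},{"gripper":0,"translation":[0,0,50],"spin":0},{"gripper":0,"translation":[0,0,20],"spin":0}]'
python3 -m jog '[{"gripper":0,"translation":[0,0,6],"spin":0},{"gripper":0,"translation":[0,0,3],"spin":0},{"gripper":0,"translation":[0,0,0],"spin":0}]'
python3 -m jog '[{"gripper":0,"translation":[0,0,1],"spin":0},{"gripper":0,"translation":[0,0,1],"spin":0},{"gripper":0,"translation":[0,0,0],"spin":0}]'
python3 -m jog '[{"gripper":0,"translation":[0,0,1],"spin":0},{"gripper":0,"translation":[0,0,1],"spin":0},{"gripper":0,"translation":[0,0,0],"spin":0}]'
```

```text
t: 13.55
eef_pos: [0.5383, -0.1297, 0.1252]
eef_rot: [-3.137, -0.003, 1.73]
force: [-0.5, -0.3, 0.1]
grip_width: 0.0092
gripper_force: 39.6
t: 13.92
eef_pos: [0.5403, -0.131, 0.121]
eef_rot: [3.141, 0.001, 1.73]
force: [0.3, -0.7, -0.4]
grip_width: 0.0091
gripper_force: 39.6
t: 14.3
eef_pos: [0.5402, -0.1312, 0.1187]
eef_rot: [3.141, 0.0, 1.73]
force: [-1.0, 0.6, 3.0]
grip_width: 0.0092
gripper_force: 40.2
t: 14.68
eef_pos: [0.5408, -0.1314, 0.1187]
eef_rot: [3.139, 0.002, 1.73]
force: [-6.5, 1.0, 26.5]
grip_width: 0.0093
gripper_force: 43.6
```

Red is seated. I release and go to yellow.

```bash
python3 -m jog '[{"gripper":0,"translation":[0,0,-1.7],"spin":0},{"gripper":0.5,"translation":[0,0,0],"spin":0},{"gripper":0.5,"translation":[0,0,0],"spin":0},{"gripper":0.5,"translation":[0,0,0],"spin":0},{"gripper":0.5,"translation":[0,0,-25],"spin":0},{"gripper":0.5,"translation":[0,0,-45],"spin":0},{"gripper":0.6,"translation":[0,0,-41],"spin":0},{"gripper":0.6,"translation":[40,12,0],"spin":0},{"gripper":0.6,"translation":[48,15,0],"spin":0},{"gripper":0.6,"translation":[48,15,0],"spin":0}]'
python3 -m jog '[{"gripper":0.6,"translation":[48,15,0],"spin":0},{"gripper":0.6,"translation":[48,15,0],"spin":0},{"gripper":0.6,"translation":[48,15,0],"spin":0},{"gripper":0.6,"translation":[48,14,0],"spin":0},{"gripper":0.6,"translation":[18,0,0],"spin":0},{"gripper":0.6,"translation":[0,0,0],"spin":0}]'
python3 -c "
from h import *
print(rel((.5873,.2275,.155),1.730))
c=cam('wrist');print(proj(c,(.5873,.2275,.181)))
g=cv2.cvtColor(c['img'],cv2.COLOR_BGR2HSV);
for n,h in(('yel',(22,33)),('blue',(105,125))):
  m=((g[...,0]>h[0])&(g[...,0]<h[1])&(g[...,1]>170)&(g[...,2]>200)).astype(np.uint8)
  print(n,[(s[4],q.round()) for s,q in zip(*[x[1:] for x in cv2.connectedComponentsWithStats(m)[2:]]) if s[4]>60])
"
```

```text
t: 15.92
eef_pos: [0.56, 0.0113, 0.229]
eef_rot: [3.142, 0.0, 1.729]
force: [0.1, 0.0, -0.3]
grip_width: 0.0512
gripper_force: 0.0
t: 16.68
eef_pos: [0.5845, 0.2274, 0.2286]
eef_rot: [-3.141, 0.0, 1.732]
force: [-0.2, 0.5, -0.2]
grip_width: 0.0511
gripper_force: 0.0
(array([-0.3,  2.8, 73.6]), np.float64(0.091817528909246))
[330.36142426 279.68052475]
yel [(np.int32(444), array([325., 281.]))]
blue []
```

```bash
python3 -m jog '[{"gripper":0.6,"translation":[-0.8,1,36],"spin":0},{"gripper":0.6,"translation":[0,0,36],"spin":0},{"gripper":0.6,"translation":[0,0,0],"spin":0},{"gripper":0,"translation":[0,0,0],"spin":0},{"gripper":0,"translation":[0,0,0],"spin":0},{"gripper":0,"translation":[0,0,0],"spin":0},{"gripper":0,"translation":[0,0,0],"spin":0},{"gripper":0,"translation":[0,0,0],"spin":0}]' 40
python3 -m jog '[{"gripper":0,"translation":[0,0,-9],"spin":0},{"gripper":0,"translation":[0,0,-9],"spin":0},{"gripper":0,"translation":[0,0,-8],"spin":0},{"gripper":0,"translation":[0,0,0],"spin":0},{"gripper":0,"translation":[0,-20,0],"spin":0},{"gripper":0,"translation":[0,-20,0],"spin":0},{"gripper":0,"translation":[0,-25,0],"spin":0},{"gripper":0,"translation":[0,0,-30],"spin":0},{"gripper":0,"translation":[0,0,-40],"spin":0},{"gripper":0,"translation":[0,0,0],"spin":0}]'
python3 - <<'E'
from tin import *
p=place(-.055,-.04);print(p,rel((*p,.118),1.73))
E
```

```text
t: 17.73
eef_pos: [0.5861, 0.2259, 0.1587]
eef_rot: [3.14, 0.0, 1.73]
force: [-5.0, -1.8, 9.4]
grip_width: 0.0091
gripper_force: 41.2
t: 18.98
eef_pos: [0.5226, 0.2159, 0.2558]
eef_rot: [3.137, -0.0, 1.73]
force: [-0.0, 0.1, -1.6]
grip_width: 0.0092
gripper_force: 39.9
tin [ 0.48228107 -0.1785513 ] (271.34393310546875, 211.11505126953125) 0.042854223391496436
[ 0.42904521 -0.22087084] (array([-416.4, -161.4,  135.4]), np.float64(0.0012601077342253575))
```

```bash
python3 -m jog '[{"gripper":0,"translation":[-30,-11.4,0],"spin":0},{"gripper":0,"translation":[-48,-19,0],"spin":0},{"gripper":0,"translation":[-48,-19,0],"spin":0},{"gripper":0,"translation":[-48,-19,0],"spin":0},{"gripper":0,"translation":[-48,-19,0],"spin":0},{"gripper":0,"translation":[-48,-19,0],"spin":0},{"gripper":0,"translation":[-48,-19,0],"spin":0},{"gripper":0,"translation":[-48,-19,0],"spin":0},{"gripper":0,"translation":[-30,-10,0],"spin":0},{"gripper":0,"translation":[-20,-7,0],"spin":0}]'
python3 -m jog '[{"gripper":0,"translation":[0,0,50],"spin":0},{"gripper":0,"translation":[0,0,50],"spin":0},{"gripper":0,"translation":[0,0,20],"spin":0},{"gripper":0,"translation":[0,0,7],"spin":0},{"gripper":0,"translation":[0,0,3],"spin":0},{"gripper":0,"translation":[0,0,0],"spin":0}]'
python3 -m jog '[{"gripper":0,"translation":[0,0,1],"spin":0},{"gripper":0,"translation":[0,0,1],"spin":0},{"gripper":0,"translation":[0,0,0],"spin":0}]'
```

```text
t: 20.27
eef_pos: [0.4276, -0.222, 0.2515]
eef_rot: [-3.14, -0.001, 1.729]
force: [-0.6, 0.5, -1.7]
grip_width: 0.009
gripper_force: 39.8
t: 21.02
eef_pos: [0.4286, -0.2208, 0.1236]
eef_rot: [3.141, 0.001, 1.73]
force: [0.0, 0.0, -1.8]
grip_width: 0.0096
gripper_force: 39.8
t: 21.4
eef_pos: [0.4289, -0.2211, 0.1224]
eef_rot: [3.14, 0.002, 1.73]
force: [-2.7, 0.1, 11.7]
grip_width: 0.009
gripper_force: 41.6
```

```bash
python3 -m jog '[{"gripper":0,"translation":[0,0,-0.8],"spin":0},{"gripper":0.5,"translation":[0,0,0],"spin":0},{"gripper":0.5,"translation":[0,0,0],"spin":0},{"gripper":0.5,"translation":[0,0,0],"spin":0},{"gripper":0.5,"translation":[0,0,-25],"spin":0},{"gripper":0.5,"translation":[0,0,-45],"spin":0},{"gripper":0.6,"translation":[0,0,-38],"spin":0},{"gripper":0.6,"translation":[40,18,0],"spin":0},{"gripper":0.6,"translation":[48,22,0],"spin":0},{"gripper":0.6,"translation":[48,22,0],"spin":0}]'
python3 -m jog '[{"gripper":0.6,"translation":[48,22,0],"spin":0},{"gripper":0.6,"translation":[48,22,0],"spin":0},{"gripper":0.6,"translation":[48,22,0],"spin":0},{"gripper":0.6,"translation":[48,22,0],"spin":0},{"gripper":0.6,"translation":[48,22,0],"spin":0},{"gripper":0.6,"translation":[48,22,0],"spin":0},{"gripper":0.6,"translation":[48,22,0],"spin":0},{"gripper":0.6,"translation":[20,7.5,0],"spin":0},{"gripper":0.6,"translation":[0,0,0],"spin":0}]'
python3 -c "
from h import *
print(rel((.574,.3008,.155),1.730))
c=cam('wrist');print(proj(c,(.574,.3008,.181)));cv2.imwrite('pics/w3.png',c['img'])
T=cam('top');cv2.imwrite('pics/t3.png',T['img'][190:370,310:470].repeat(3,0).repeat(3,1))
g=cv2.cvtColor(c['img'],cv2.COLOR_BGR2HSV);
m=((g[...,0]>100)&(g[...,0]<128)&(g[...,1]>150)&(g[...,2]>90)).astype(np.uint8)
print([(s,q.round(),np.median(g[...,2][L==i])) for L,st,ce in [cv2.connectedComponentsWithStats(m)[1:]] for i,(s,q) in enumerate(zip(st,ce)) if i and s[4]>60])
"
```

```text
t: 22.65
eef_pos: [0.4682, -0.0751, 0.2299]
eef_rot: [3.141, 0.0, 1.729]
force: [0.9, 0.2, 1.4]
grip_width: 0.0516
gripper_force: 0.0
t: 23.78
eef_pos: [0.5709, 0.3015, 0.2291]
eef_rot: [-3.141, 0.0, 1.732]
force: [-0.5, 0.3, 0.2]
grip_width: 0.0515
gripper_force: 0.0
(array([-1.2,  3. , 74.1]), np.float64(0.08998147322564876))
[330.65572773 280.86503455]
[(array([564,  55,  31,  30, 523], dtype=int32), array([579.,  69.]), np.float64(160.0)), (array([319, 264,  19,  28, 506], dtype=int32), array([328., 277.]), np.float64(168.0)), (array([482, 282,  27,  20, 323], dtype=int32), array([495., 292.]), np.float64(166.0))]
```

View pics/w3.png

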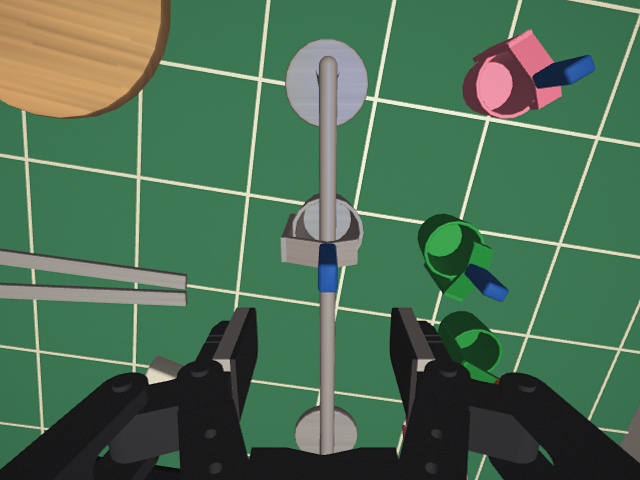

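View pics/t3.png

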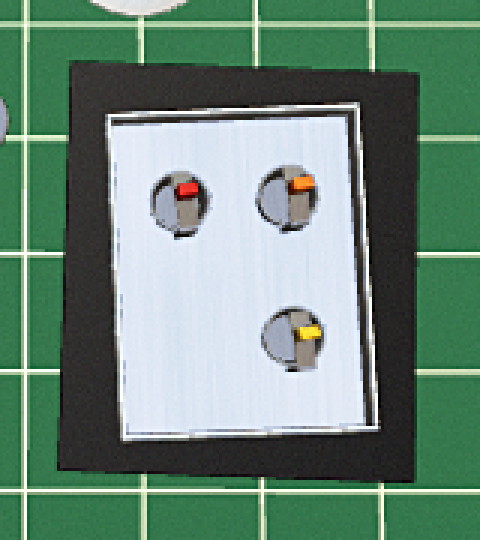

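Three cups stand upright in the tin. The blue tab top is at about (328,279), near the prediction, so I pick it.

```bash
python3 -m jog '[{"gripper":0.6,"translation":[-0.5,1.7,37],"spin":0},{"gripper":0.6,"translation":[0,0,36],"spin":0},{"gripper":0.6,"translation":[0,0,0],"spin":0},{"gripper":0,"translation":[0,0,0],"spin":0},{"gripper":0,"translation":[0,0,0],"spin":0},{"gripper":0,"translation":[0,0,0],"spin":0},{"gripper":0,"translation":[0,0,0],"spin":0},{"gripper":0,"translation":[0,0,0],"spin":0}]' 40
python3 -m jog '[{"gripper":0,"translation":[0,0,-9],"spin":0},{"gripper":0,"translation":[0,0,-9],"spin":0},{"gripper":0,"translation":[0,0,-8],"spin":0},{"gripper":0,"translation":[0,0,0],"spin":0},{"gripper":0,"translation":[0,-20,0],"spin":0},{"gripper":0,"translation":[0,-20,0],"spin":0},{"gripper":0,"translation":[0,-25,0],"spin":0},{"gripper":0,"translation":[0,0,-30],"spin":0},{"gripper":0,"translation":[0,0,-40],"spin":0},{"gripper":0,"translation":[0,0,0],"spin":0}]'
python3 - <<'E'
from tin import *
p=place(-.055,.045);print(p,rel((*p,.1215),1.73))
E
```

```text
t: 24.88
eef_pos: [0.5734, 0.3004, 0.1585]
eef_rot: [3.139, -0.0, 1.73]
force: [-0.9, -1.5, 7.8]
grip_width: 0.0088
gripper_force: 42.3
t: 26.12
eef_pos: [0.5094, 0.2904, 0.2557]
eef_rot: [3.137, -0.001, 1.73]
force: [0.4, -0.5, -2.2]
grip_width: 0.0091
gripper_force: 41.1
tin [ 0.4822901  -0.17852034] (271.33807373046875, 211.10714721679688) 0.043115533589892854
[ 0.42540162 -0.13593278] (array([-407.5, -150.3,  131.7]), np.float64(0.005388467795881979))
```

```bash
python3 -m jog '[{"gripper":0,"translation":[-30,-12,0],"spin":0},{"gripper":0,"translation":[-48,-18,0],"spin":0},{"gripper":0,"translation":[-48,-18,0],"spin":0},{"gripper":0,"translation":[-48,-18,0],"spin":0},{"gripper":0,"translation":[-48,-18,0],"spin":0},{"gripper":0,"translation":[-48,-18,0],"spin":0},{"gripper":0,"translation":[-48,-18,0],"spin":0},{"gripper":0,"translation":[-48,-18,0],"spin":0},{"gripper":0,"translation":[-30,-9,0],"spin":0},{"gripper":0,"translation":[-11.5,-3.3,0],"spin":0}]'
python3 -m jog '[{"gripper":0,"translation":[0,0,50],"spin":0},{"gripper":0,"translation":[0,0,50],"spin":0},{"gripper":0,"translation":[0,0,20],"spin":0},{"gripper":0,"translation":[0,0,7],"spin":0},{"gripper":0,"translation":[0,0,3],"spin":0},{"gripper":0,"translation":[0,0,0],"spin":0}]'
python3 -m jog '[{"gripper":0,"translation":[0,0,1],"spin":0},{"gripper":0,"translation":[0,0,1],"spin":0},{"gripper":0,"translation":[0,0,0],"spin":0}]'
```

```text
t: 27.42
eef_pos: [0.4242, -0.1374, 0.2516]
eef_rot: [-3.14, -0.001, 1.728]
force: [0.3, 0.8, -0.8]
grip_width: 0.009
gripper_force: 41.1
t: 28.18
eef_pos: [0.4252, -0.1362, 0.1234]
eef_rot: [3.141, 0.001, 1.73]
force: [-0.2, 0.4, -0.9]
grip_width: 0.0092
gripper_force: 41.0
t: 28.55
eef_pos: [0.4254, -0.1364, 0.1221]
eef_rot: [3.14, 0.001, 1.73]
force: [-2.7, 2.0, 10.9]
grip_width: 0.009
gripper_force: 42.8
```

```bash
python3 -m jog '[{"gripper":0,"translation":[0,0,-0.8],"spin":0},{"gripper":0.5,"translation":[0,0,0],"spin":0},{"gripper":0.5,"translation":[0,0,0],"spin":0},{"gripper":0.5,"translation":[0,0,0],"spin":0},{"gripper":0.5,"translation":[0,0,-25],"spin":0},{"gripper":0.5,"translation":[0,0,-45],"spin":0},{"gripper":1,"translation":[0,0,-50],"spin":0},{"gripper":1,"translation":[0,0,0],"spin":0}]'
python3 -c "
from h import *
s=get_state();print(s['joint_positions'],s['eef_rot'])
print(rel((.50,-.4357,.24)),rel((.565,-.4357,.24),.07))"
```

```text
t: 29.55
eef_pos: [0.4259, -0.1367, 0.2451]
eef_rot: [3.137, 0.003, 1.73]
force: [0.2, -0.4, -1.2]
grip_width: 0.077
gripper_force: 0.0
[-4.82975203e-01 -1.28357964e-01  1.69151042e+00 -9.51185557e-05
  1.57287494e+00 -6.42239146e-01] [3.13719319 0.00340969 1.73005231]
(array([-307. ,   25.7,    6.3]), None) (array([-317.3,   89.9,    6.6]), np.float64(-84.88600902042208))
```

```bash
python3 -m jog '[{"gripper":1,"translation":[0,0,0],"spin":10.5},{"gripper":1,"translation":[0,0,0],"spin":10.5},{"gripper":1,"translation":[0,0,0],"spin":10.5},{"gripper":1,"translation":[0,0,0],"spin":10.5},{"gripper":1,"translation":[0,0,0],"spin":10.5},{"gripper":1,"translation":[0,0,0],"spin":10.5},{"gripper":1,"translation":[0,0,0],"spin":10.5},{"gripper":1,"translation":[0,0,0],"spin":10.5},{"gripper":1,"translation":[0,0,0],"spin":10.5},{"gripper":1,"translation":[0,0,0],"spin":0}]'
python3 -m jog '[{"gripper":1,"translation":[12,40,0],"spin":0},{"gripper":1,"translation":[12,40,0],"spin":0},{"gripper":1,"translation":[12,40,0],"spin":0},{"gripper":1,"translation":[12,40,0],"spin":0},{"gripper":1,"translation":[12,40,0],"spin":0},{"gripper":1,"translation":[12,40,0],"spin":0},{"gripper":1,"translation":[12,40,0],"spin":0},{"gripper":1,"translation":[6,20,0],"spin":0},{"gripper":1,"translation":[0,0,0],"spin":0}]'
cat > snap.py <<'E'
from h import *
import pickle,sys
c=cam('wrist');pickle.dump(c,open(sys.argv[1]+'.pkl','wb'));cv2.imwrite(f'pics/{sys.argv[1]}.png',c['img'])
E
python3 snap.py k1
python3 -m jog '[{"gripper":1,"translation":[20,8,0],"spin":0},{"gripper":1,"translation":[10,0,0],"spin":0},{"gripper":1,"translation":[0,0,0],"spin":0}]'
python3 snap.py k2; python3 -c "
from h import *
i=np.hstack([cv2.imread(f'pics/k{n}.png')[80:480,120:520] for n in(1,2)]);cv2.imwrite('pics/k12.png',i)"
```

```text
t: 30.8
eef_pos: [0.4247, -0.1361, 0.241]
eef_rot: [-3.141, 0.001, 0.082]
force: [-0.1, 0.3, 0.3]
grip_width: 0.0856
gripper_force: 0.0
t: 31.92
eef_pos: [0.5387, -0.4289, 0.2401]
eef_rot: [-3.14, 0.001, 0.084]
force: [-0.3, -0.0, 0.1]
grip_width: 0.0856
gripper_force: 0.0
t: 32.35
eef_pos: [0.5696, -0.4326, 0.2414]
eef_rot: [-3.141, 0.0, 0.083]
force: [0.2, -0.2, 0.2]
grip_width: 0.0851
gripper_force: 0.0
```

View pics/k12.png

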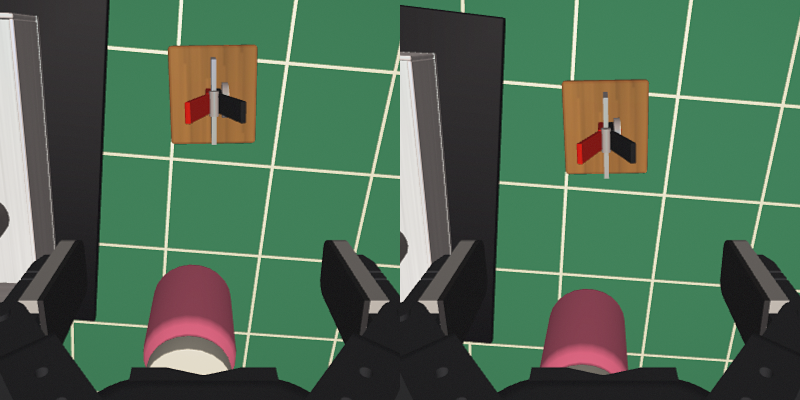

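The two wrist views show the clip astride the fin. In k1, the red handle end is at about (307,194) and the black end at (364,191). In k2 they're at about (300,233) and (353,231).

```bash
python3 - <<'E'
from h import *
import pickle
a,b=[pickle.load(open(f'k{n}.pkl','rb')) for n in(1,2)]
R=tri((a,(307,194)),(b,(300,233)));B=tri((a,(364,191)),(b,(353,231)));print(R,B)
f=[plane(a,(335,137),.05),plane(a,(334,224),.05)];print('fin',f)
print('pred',proj(a,(.565,-.4357,.095)),proj(b,(.565,-.4357,.095)))
m=np.r_[((R[0]+B[0])/2)[:2],.085];print(m,rel(m,.075))
def z(c,x,y,w,h): return cv2.resize(c['img'][y:y+h,x:x+w],None,fx=5,fy=5,interpolation=cv2.INTER_CUBIC)
cv2.imwrite('pics/k3.png',np.hstack([z(a,290,120,80,110),z(b,285,150,80,110)]))
E
```

```text
(array([ 0.55922774, -0.41476842,  0.08064451]), np.float64(0.0002678880273511118)) (array([ 0.56684745, -0.45530427,  0.0907265 ]), np.float64(0.00040894862623610417))
fin [array([ 0.60085377, -0.43255006,  0.05      ]), array([ 0.52996267, -0.43829548,  0.05      ])]
pred [336.41244386 192.16828872] [327.32171602 232.97743971]
[ 0.5630376  -0.43503634  0.085     ] (array([ -6.3,   1.8, 156.6]), np.float64(0.4128161075324357))
```

View pics/k3.png

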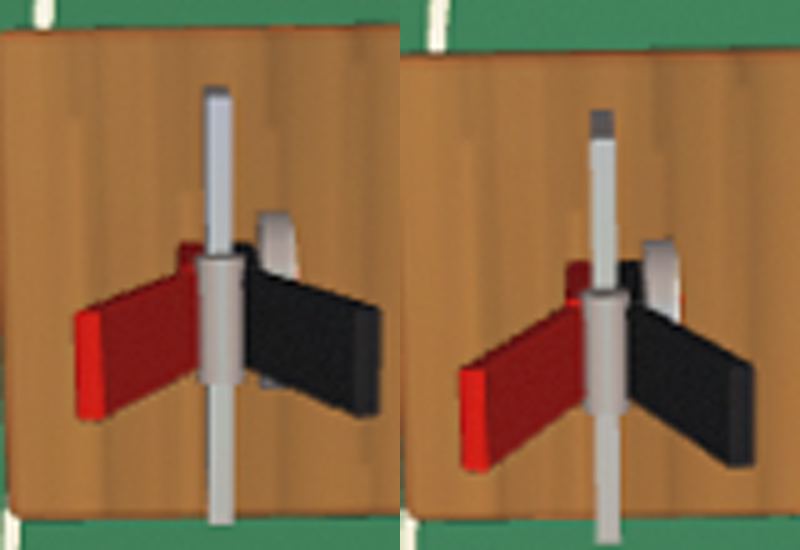

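The refined readings agree with the clip top at (0.565,-0.4355,0.095). I lower over the handles, squeeze and lift.

```bash
python3 -c "
from h import *
print(rel((.565,-.4355,.072)))"
python3 -m jog '[{"gripper":1,"translation":[-4.5,2.5,50],"spin":0},{"gripper":1,"translation":[0,0,50],"spin":0},{"gripper":1,"translation":[0,0,40],"spin":0},{"gripper":1,"translation":[0,0,20],"spin":0},{"gripper":1,"translation":[0,0,9],"spin":0},{"gripper":1,"translation":[0,0,0],"spin":0},{"gripper":0.55,"translation":[0,0,0],"spin":0},{"gripper":0.55,"translation":[0,0,0],"spin":0},{"gripper":0.55,"translation":[0,0,0],"spin":0}]' 25
python3 -m jog '[{"gripper":0.2,"translation":[0,0,0],"spin":0},{"gripper":0.2,"translation":[0,0,0],"spin":0},{"gripper":0,"translation":[0,0,0],"spin":0},{"gripper":0,"translation":[0,0,0],"spin":0},{"gripper":0,"translation":[0,0,0],"spin":0},{"gripper":0,"translation":[0,0,0],"spin":0}]' 25
python3 snap.py k4; python3 -c "
from h import *
c=cam('side');a=cv2.resize(c['img'][330:460,290:400],None,fx=3,fy=3);b=cv2.resize(cv2.imread('pics/k4.png')[150:480,150:500],(414,390));cv2.imwrite('pics/k5.png',np.hstack([a,b]))"
```

```text
(array([ -4.4,   2.4, 169.6]), None)
t: 33.52
eef_pos: [0.5652, -0.4363, 0.0732]
eef_rot: [3.141, -0.0, 0.081]
force: [0.3, 0.9, 0.1]
grip_width: 0.0467
gripper_force: 0.6
t: 34.28
eef_pos: [0.5656, -0.4365, 0.0746]
eef_rot: [3.14, -0.002, 0.081]
force: [-1.8, 5.3, 16.5]
grip_width: 0.0172
gripper_force: 24.0
```

View pics/k5.png

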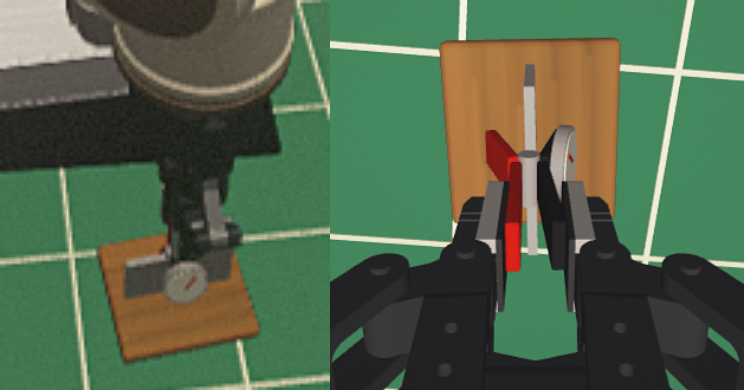

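Both handles are squeezed between the pads and the jaws are open. I lift, then look at the clip in hand and the tin.

```bash
python3 -m jog '[{"gripper":0,"translation":[0,0,-8],"spin":0},{"gripper":0,"translation":[0,0,-15],"spin":0},{"gripper":0,"translation":[0,0,-25],"spin":0},{"gripper":0,"translation":[0,0,-40],"spin":0},{"gripper":0,"translation":[0,0,-32],"spin":2.2},{"gripper":0,"translation":[0,0,0],"spin":0}]'
python3 snap.py k6; python3 - <<'E'
from tin import *
p=place(0.0,-.103);print(p,rel((*p,.10),.043))
c=cam('side');a=cv2.resize(c['img'][290:420,290:400],None,fx=3,fy=3);b=cv2.resize(cv2.imread('pics/k6.png')[150:480,150:500],(414,390));cv2.imwrite('pics/k7.png',np.hstack([a,b]))
E
```

```text
t: 35.12
eef_pos: [0.5657, -0.437, 0.1966]
eef_rot: [3.138, -0.004, 0.042]
force: [-0.3, -0.4, -0.5]
grip_width: 0.0163
gripper_force: 24.8
tin [ 0.4553486  -0.17760289] (332.0065612792969, 318.8335876464844) 0.0038985599078749642
[ 0.45575015 -0.28060211] (array([-102.4, -160.3,   92.7]), np.float64(-0.022908134156651272))
```

View pics/k7.png

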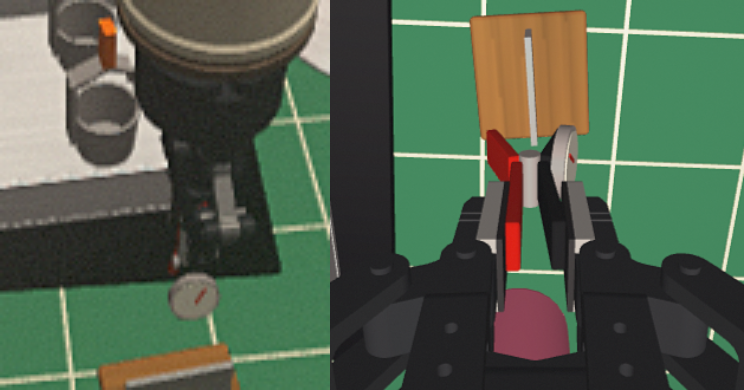

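The clip is in hand, open. The tin detection was corrupted by the arm in the mask, so I check the top view directly.

```bash
python3 - <<'E'
from tin import *
T=cam('top')
i=cv2.resize(T['img'][195:365,315:475],None,fx=3.5,fy=3.5,interpolation=cv2.INTER_CUBIC)
a=.0429;c=np.array([.48229,-.17855])
for z,s,col in((.058,(.135,.105),(0,0,255)),):
  q=[c+np.array([[np.cos(a),-np.sin(a)],[np.sin(a),np.cos(a)]])@[x*s[0],y*s[1]] for x,y in((1,1),(1,-1),(-1,-1),(-1,1))]
  p=np.array([(proj(T,(*k,z))-[315,195])*3.5 for k in q]);cv2.polylines(i,[p.round().astype(int)],True,col,1)
cv2.imwrite('pics/t5.png',i)
E
```

```text
(no output)
```

View pics/t5.png

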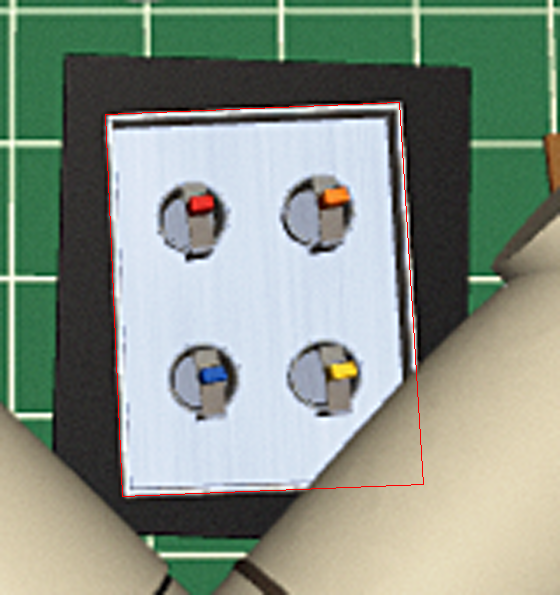

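I've now viewed 15 pictures against the limit of 14, so from here I use image code and force readings only. The tin hasn't moved, so I carry the clip to its -y wall at (0.4867,-0.2815).

```bash
python3 -m jog '[{"gripper":0,"translation":[-18,-40,0],"spin":0},{"gripper":0,"translation":[-18,-40,0],"spin":0},{"gripper":0,"translation":[-18,-40,0],"spin":0},{"gripper":0,"translation":[-18.4,-38.7,0],"spin":0},{"gripper":0,"translation":[0,0,0],"spin":0},{"gripper":0,"translation":[0,0,30],"spin":0},{"gripper":0,"translation":[0,0,20],"spin":0},{"gripper":0,"translation":[0,0,0],"spin":0}]'
python3 - <<'E'
from tin import *
print(rel((.4867,-.2815,.09),.043))
# tin check with arm-free part: left, top rims
T=cam('top');g=cv2.cvtColor(T['img'],cv2.COLOR_BGR2GRAY)
a=.0429;c=np.array([.48229,-.17855]);R=np.array([[np.cos(a),-np.sin(a)],[np.sin(a),np.cos(a)]])
for nm,p,n in(('+y',(.0,.105),(0,1)),('+x',(.135,.05),(1,0)),('+x',(.135,-.03),(1,0)),('-y',(.08,-.105),(0,-1)),('-y',(.05,-.105),(0,-1))):
    ds=np.arange(-.012,.0121,.001); v=[cv2.getRectSubPix(g.astype(np.float32),(1,1),tuple(map(float,proj(T,(*(c+R@(np.array(p)+d*np.array(n))),.058)))))[0,0] for d in ds]
    print(nm,np.round(v).astype(int))
E
```

```text
t: 36.33
eef_pos: [0.4854, -0.2807, 0.1408]
eef_rot: [-3.139, 0.003, 0.042]
force: [-0.2, 0.0, -0.1]
grip_width: 0.0171
gripper_force: 25.0
(array([ 1.4,  0.9, 50.8]), np.float64(-0.05081139298020787))
+y [228 227 228 228 229 230 230 229 227 217 208 173 126  83  62  42  38  42
  45  46  48  48  48  48  47]
+x [236 219 139  58  37  40  48  85 121 165 213 242 144  46  15  28  40  44
  47  50  51  52  52  52  51]
+x [234 182 129  88  60  32  63  96 138 193 247 197 136  88  61  35  35  40
  43  44  45  46  47  48  46]
-y [169 126  79  32   7  15  23  28  31  34  35  36  38  40  42  44  46  48
  49  47  42  37  40  42  53]
-y [ 76  94 119 172 225 235 235 234 231 228 227 226 225 225 225 225 225 225
 224 224 223 223 223 223 223]
```

The tin edges still match. I descend onto the rim.

```bash
python3 -m jog '[{"gripper":0,"translation":[0.8,0.7,20],"spin":0},{"gripper":0,"translation":[0,0,15],"spin":0},{"gripper":0,"translation":[0,0,10],"spin":0},{"gripper":0,"translation":[0,0,4],"spin":0},{"gripper":0,"translation":[0,0,0],"spin":0}]'
python3 -m jog '[{"gripper":0,"translation":[0,0,2],"spin":0},{"gripper":0,"translation":[0,0,2],"spin":0},{"gripper":0,"translation":[0,0,0],"spin":0}]'
python3 -m jog '[{"gripper":0,"translation":[0,0,2],"spin":0},{"gripper":0,"translation":[0,0,0],"spin":0}]'
python3 -m jog '[{"gripper":0,"translation":[0,0,1],"spin":0},{"gripper":0,"translation":[0,0,0],"spin":0}]'
```

```text
t: 37.0
eef_pos: [0.4868, -0.2816, 0.0938]
eef_rot: [3.141, 0.0, 0.042]
force: [0.9, 0.5, -1.0]
grip_width: 0.0165
gripper_force: 25.0
t: 37.38
eef_pos: [0.4867, -0.2815, 0.0896]
eef_rot: [3.142, 0.0, 0.042]
force: [-0.8, -0.1, -0.8]
grip_width: 0.0168
gripper_force: 25.0
t: 37.62
eef_pos: [0.4867, -0.2815, 0.0875]
eef_rot: [-3.142, 0.0, 0.042]
force: [-0.3, 0.2, -0.9]
grip_width: 0.0168
gripper_force: 25.0
t: 37.88
eef_pos: [0.4868, -0.2815, 0.0866]
eef_rot: [3.142, 0.0, 0.042]
force: [-0.1, -0.0, -0.9]
grip_width: 0.0166
gripper_force: 25.0
```

```bash
python3 -m jog '[{"gripper":0,"translation":[0,0,1.5],"spin":0},{"gripper":0,"translation":[0,0,1],"spin":0},{"gripper":0,"translation":[0,0,0],"spin":0}]'
python3 -m jog '[{"gripper":0.3,"translation":[0,0,0],"spin":0},{"gripper":0.4,"translation":[0,0,0],"spin":0},{"gripper":0.5,"translation":[0,0,0],"spin":0},{"gripper":0.6,"translation":[0,0,0],"spin":0},{"gripper":0.8,"translation":[0,0,0],"spin":0},{"gripper":0.8,"translation":[0,0,0],"spin":0}]'
python3 -m jog '[{"gripper":0.8,"translation":[0,0,-20],"spin":0},{"gripper":0.8,"translation":[0,0,-40],"spin":0},{"gripper":0.8,"translation":[0,0,-50],"spin":0},{"gripper":0.8,"translation":[0,0,-40],"spin":0},{"gripper":0.8,"translation":[0,0,0],"spin":0}]'
python3 snap.py n1
python3 -m jog '[{"gripper":0.8,"translation":[0,-20,0],"spin":0},{"gripper":0.8,"translation":[-20,-40,0],"spin":0},{"gripper":0.8,"translation":[-20,-40,0],"spin":0},{"gripper":0.8,"translation":[-20,-50,0],"spin":0},{"gripper":0.8,"translation":[-10,-50,0],"spin":0},{"gripper":0.8,"translation":[0,0,0],"spin":0}]'
python3 - <<'E'
from tin import *
import pickle
T=cam('top');print(tin(T));S=cam('side');c=pickle.load(open('n1.pkl','rb'));print(get_state()['joint_positions'])
pickle.dump((T,S),open('ts.pkl','wb'))
for n,k in(('w',c),('T',T),('S',S)):
    g=cv2.cvtColor(k['img'],cv2.COLOR_BGR2HSV);m=(((g[...,0]<6)|(g[...,0]>174))&(g[...,1]>190)&(g[...,2]>80)).astype(np.uint8)
    print(n,[(s[:5],q.round(1)) for s,q in zip(*[x[1:] for x in cv2.connectedComponentsWithStats(m)[2:]]) if s[4]>8])
    print(' pred red top',proj(k,(.4857,-.2615,.103)),'pivot',proj(k,(.4867,-.2815,.062)))
E
```

```text
t: 38.25
eef_pos: [0.4868, -0.2817, 0.0842]
eef_rot: [3.141, -0.0, 0.042]
force: [-0.6, -1.6, 0.0]
grip_width: 0.0166
gripper_force: 24.5
t: 39.0
eef_pos: [0.4868, -0.2815, 0.0842]
eef_rot: [3.142, 0.0, 0.042]
force: [0.1, -0.7, -0.4]
grip_width: 0.0685
gripper_force: 0.0
t: 39.62
eef_pos: [0.4876, -0.2821, 0.2374]
eef_rot: [3.138, -0.004, 0.042]
force: [0.7, -0.3, -1.3]
grip_width: 0.0682
gripper_force: 0.0
t: 40.42
eef_pos: [0.4071, -0.0814, 0.2336]
eef_rot: [-3.141, 0.0, 0.046]
force: [0.9, -0.2, -0.6]
grip_width: 0.0683
gripper_force: 0.0
(array([ 0.45533832, -0.17497078]), (332.0065612792969, 313.5179443359375), np.float64(0.0038987008681592244))
[-3.87924201e-01 -1.88236539e-01  1.76541646e+00 -2.22278445e-04
  1.56489297e+00  1.13907101e+00]
w [(array([ 71, 143,   9,   2,   9], dtype=int32), array([ 75. , 143.1])), (array([ 44, 144,  30,  19, 457], dtype=int32), array([ 58.4, 153. ])), (array([291, 204,  28,  43, 592], dtype=int32), array([303.8, 228.5]))]
 pred red top [293.8224103  233.20448473] pivot [322.02304446 219.32981539]
T [(array([369, 250,   7,   6,  27], dtype=int32), array([372.2, 252.7])), (array([427, 274,   5,   6,  22], dtype=int32), array([428.6, 276.3]))]
 pred red top [426.57020055 277.0454482 ] pivot [431.89372449 277.9225981 ]
S [(array([317, 268,   4,   5,  15], dtype=int32), array([318.6, 270.1])), (array([297, 327,   6,   4,   9], dtype=int32), array([298.7, 327.7]))]
 pred red top [299.59532588 328.60730796] pivot [301.16314832 348.49487827]
```

The clip's red handle is where predicted in all three views, so it's seated on the rim. I move to the switch, keeping clear, and check the tin before throwing it.

```bash
python3 -m jog '[{"gripper":0.3,"translation":[0,0,0],"spin":9.5},{"gripper":0,"translation":[0,0,0],"spin":9.4},{"gripper":0,"translation":[-16,-40,0],"spin":0},{"gripper":0,"translation":[-16,-40,0],"spin":0},{"gripper":0,"translation":[-16,-40,0],"spin":0},{"gripper":0,"translation":[-16,-40,0],"spin":0},{"gripper":0,"translation":[-3.3,-8.7,0],"spin":0},{"gripper":0,"translation":[0,0,0],"spin":0}]'
python3 - <<'E'
from tin import *
T=cam('top');print(tin(T));print(rel((.3897,.0994,.065),-.284))
g=cv2.cvtColor(T['img'],cv2.COLOR_BGR2HSV)
for n,lo,hi in(('red',0,6),('ora',8,16),('yel',22,33),('blue',105,125)):
    m=((g[...,0]>=lo)&(g[...,0]<=hi)&(g[...,1]>180)&(g[...,2]>100)).astype(np.uint8);m[:,:325]=0;m[:,450:]=0
    _,_,st,ce=cv2.connectedComponentsWithStats(m)
    for s,q in zip(st[1:],ce[1:]):
        if s[4]>8:
            X=plane(T,q,.141)[:2]-[.48229,-.17855];a=-.0429;print(n,s[4],np.array([[np.cos(a),-np.sin(a)],[np.sin(a),np.cos(a)]])@X)
E
```

```text
t: 41.52
eef_pos: [0.3919, 0.0959, 0.2336]
eef_rot: [3.141, 0.001, -0.287]
force: [0.2, -0.8, -0.1]
grip_width: -0.0001
gripper_force: 0.0
(array([ 0.48251364, -0.18369882]), (271.3348693847656, 221.40318298339844), np.float64(0.042768615246018))
(array([ -3.2,  -3.2, 168.7]), np.float64(-0.22635232478735645))
red 28 [0.05960795 0.04755297]
red 11 [-0.00106251 -0.07882452]
ora 26 [ 0.06048575 -0.04140163]
yel 24 [-0.05601869 -0.04112562]
blue 22 [-0.05533908  0.04446117]
```

All four cups and the clip are in place. I lower behind the lever ball and push along base +x.

```bash
python3 -m jog '[{"gripper":0,"translation":[-3.2,-3.2,50],"spin":0},{"gripper":0,"translation":[0,0,50],"spin":0},{"gripper":0,"translation":[0,0,50],"spin":0},{"gripper":0,"translation":[0,0,18],"spin":0},{"gripper":0,"translation":[0,0,0],"spin":0}]'
python3 -m jog '[{"gripper":0,"translation":[8,0,0],"spin":0},{"gripper":0,"translation":[8,0,0],"spin":0},{"gripper":0,"translation":[8,0,0],"spin":0},{"gripper":0,"translation":[8,0,0],"spin":0},{"gripper":0,"translation":[8,0,0],"spin":0},{"gripper":0,"translation":[8,0,0],"spin":0},{"gripper":0,"translation":[8,0,0],"spin":0},{"gripper":0,"translation":[8,0,0],"spin":0},{"gripper":0,"translation":[0,0,0],"spin":0}]'
python3 -m jog '[{"gripper":0,"translation":[3,0,0],"spin":0},{"gripper":0,"translation":[0,0,0],"spin":0}]'
```

```text
t: 42.2
eef_pos: [0.3891, 0.099, 0.0651]
eef_rot: [3.14, 0.002, -0.289]
force: [0.0, -0.1, 1.3]
grip_width: -0.0003
gripper_force: 0.0
t: 43.32
eef_pos: [0.4514, 0.0819, 0.066]
eef_rot: [3.141, -0.0, -0.288]
force: [-1.4, 1.2, -0.3]
grip_width: -0.0
gripper_force: 0.0
t: 43.58
eef_pos: [0.4539, 0.0812, 0.0661]
eef_rot: [3.142, -0.0, -0.288]
force: [-0.1, -0.2, -0.4]
grip_width: -0.0001
gripper_force: 0.0
```

```bash
for i in 1; do :; done; python3 -m jog '[{"gripper":0,"translation":[3,0,0],"spin":0},{"gripper":0,"translation":[0,0,0],"spin":0}]'
python3 -m jog '[{"gripper":0,"translation":[2,0,0],"spin":0},{"gripper":0,"translation":[0,0,0],"spin":0}]'
python3 -c "
from h import *
import pickle
T=cam('top');S=cam('side');pickle.dump((T,S),open('sw.pkl','wb'))
for k in (T,S):
    X=(.480,.073,.075);p=proj(k,X);x,y=p.round().astype(int);print(p);g=cv2.cvtColor(k['img'],6)[y-16:y+17:2,x-16:x+17:2];print(g)"
```

```text
t: 43.82
eef_pos: [0.455, 0.0808, 0.0658]
eef_rot: [3.141, 0.004, -0.287]
force: [-16.2, 4.2, 8.7]
grip_width: -0.0003
gripper_force: 8.3
t: 44.08
eef_pos: [0.4554, 0.0807, 0.0656]
eef_rot: [3.141, 0.007, -0.287]
force: [-30.2, 8.1, 18.5]
grip_width: -0.0001
gripper_force: 16.0
[287.58164385 279.90387463]
[[212 214 214 212 214 214 214 216 214 214 214 214 217 184 166 216 216]
 [220 216 218 219 217 216 217 217 218 217 220 217 221 187 174 223 220]
 [222 223 221 220 219 218 223 220 221 221 220 222 224 185 179 223 221]
 [227 226 226 226 226 228 224 226 226 228 226 226 228 191 178 227 222]
 [230 229 230 229 230 229 229 229 230 230 232 229 232 192 181 224 222]
 [233 233 235 233 232 234 234 235 236 235 234 235 237 199 183 223 222]
 [236 236 236 234 236 236 235 236 236 236 236 238 238 202 184 222 220]
 [235 236 234 234 235 236 235 235 235 234 236 234 236 204 190 225 223]
 [229 230 230 229 230 230 230 231 230 230 230 232 233 190 191 222 223]
 [225 226 225 225 224 225 225 224 227 227 226 226 227 190 234 222 221]
 [217 220 220 217 217 218 221 220 216 218 220 219 219 173 240 224 222]
 [210 210 21
[... 950 characters left out ...]
 42  42  58  72  47  45  52  42 112 136 103 107 102 103  99]
 [105  84  44  45  50  55  36  42  41  35 110 157 100 104 102 103 103]
 [100  94  58  43  48  86  38  45  38  37 104 195 101 103 106 100 105]
 [101 100 103 106 108  90  56  54  50  95  94 233  99 101 102 101 105]
 [136 142  95  99  96  69  68 105 107 107  98 223  99 104 105 100 102]
 [219 194  71  81  82  70 176 170 139 117  95 165  92 106 102 104 105]
 [220  65  82  85  67  74 222 213 215 226  92 153  92 101 102 100 105]
 [208  62  86  80  62 141 217 214 216 190  98 127  85  96  98  95 100]
 [ 41  38  49  62  65 229 217 212 217  91 146 153 159 170 172 169 142]
 [191 156 160 111 118 217 211 212 218  95  99 101 136 100  99 102 103]]
```

The lever is hard against its stop, and the ball sits at (286.5,239) in the side view against a predicted ON of (287.6,238.9). I back off, check and hand in.

```bash
python3 -m jog '[{"gripper":0,"translation":[-10,0,0],"spin":0},{"gripper":0,"translation":[-30,0,0],"spin":0},{"gripper":0,"translation":[0,0,-50],"spin":0},{"gripper":0,"translation":[0,0,-60],"spin":0},{"gripper":0,"translation":[0,-50,-40],"spin":0},{"gripper":0,"translation":[0,-50,0],"spin":0},{"gripper":0,"translation":[0,-50,0],"spin":0},{"gripper":0,"translation":[0,0,0],"spin":0},{"gripper":0,"translation":[0,0,0],"spin":0}]'
python3 - <<'E'
from tin import *
T=cam('top');S=cam('side');print(tin(T))
def dark(k,X,r):
    p=proj(k,X);x,y=p.round().astype(int);m=cv2.cvtColor(k['img'],6)[y-r:y+r+1,x-r:x+r+1]<62
    n,_,st,ce=cv2.connectedComponentsWithStats(m.astype(np.uint8));i=1+np.argmax(st[1:,4]);return ce[i]+[x-r,y-r],st[i,4]
a=dark(T,(.48,.073,.075),14);b=dark(S,(.48,.073,.075),9);print(a,b,proj(T,(.48,.073,.075)),proj(S,(.48,.073,.075)))
g=cv2.cvtColor(S['img'],cv2.COLOR_BGR2HSV);m=(((g[...,0]<6)|(g[...,0]>174))&(g[...,1]>190)&(g[...,2]>80)).astype(np.uint8)
print([q.round(1) for s,q in zip(*[x[1:] for x in cv2.connectedComponentsWithStats(m)[2:]]) if s[4]>8])
E
```

```text
t: 45.3
eef_pos: [0.4622, 0.2336, 0.215]
eef_rot: [3.141, 0.0, -0.287]
force: [-0.1, -0.1, 0.4]
grip_width: -0.0003
gripper_force: 0.0
(array([ 0.4825015 , -0.18369421]), (271.3428039550781, 221.41201782226562), np.float64(0.04286267060557903))
(array([287.14285714, 280.67857143]), np.int32(84)) (array([286.50704225, 238.77464789]), np.int32(71)) [287.58164385 279.90387463] [287.56158227 238.8736159 ]
[array([318.6, 270.1]), array([298.9, 327.5])]
```

The ball is at ON in both views, and the tin and clip haven't moved.

```bash
python3 -c "
from plant import *
print(job_done())"
```

```text
the job is handed in; nothing more can be done
None
```

Job handed in at about 45 s; no verdict came back. My last camera checks showed all four cups (orange, red, yellow, blue) on the tin floor, the thermometer clipped over the tin's -y wall and the switch fully on, but I viewed 15 pictures, one over your limit of 14.

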